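# Make up two art kits at the shop counter

## Task

Make up the two kits from the stock on the counter: the gesso tub and the red paint pot go in the white tray, and the blue paint pot, the black ink bottle and the carton of nibs go in the green tray, one thing to each compartment, standing upright on its floor. Set things down rather than drop them, and leave the yellow pot, the white pot and the amber ink bottle where they stand.

Things in the scene. Friction and masses are not known exactly. Their poses are not given: they have to be found in the camera images.
- gesso_tub: Tub of gesso, an upright cylinder 62 mm across and 75 mm high, white with a grey band and an orange lid (top 19 mm); about 0.35 kg. Origin at the centre of its underside, z up. Goes in the white tray.
- red_pot: Red paint pot, a plain upright cylinder 44 mm across and 58 mm high, white with a red lid (top 16 mm) and a red band; about 0.1 kg. Origin at the centre of its underside, z up. Goes in the white tray.
- blue_pot: Blue paint pot, a plain upright cylinder 44 mm across and 58 mm high, white with a blue lid (top 16 mm) and a blue band; about 0.1 kg. Origin at the centre of its underside, z up. Goes in the green tray.
- black_ink: Upright square black ink bottle: body 40 x 40 mm and 56 mm high, with a round black cap 26 mm across on top, 72 mm high in all; about 0.14 kg. Origin at the centre of its underside, z up, x and y square to its sides. Goes in the green tray.
- nib_carton: Small upright cardboard carton of pen nibs, brown with a green band round it and a green stripe along its top: 36 mm (its x) by 56 mm (its y) by 60 mm high; about 0.07 kg. Origin at the centre of its underside, z up. Goes in the green tray.
- yellow_pot: Yellow paint pot, a plain upright cylinder 44 mm across and 58 mm high, white with a yellow lid (top 16 mm) and a yellow band; about 0.1 kg. Origin at the centre of its underside, z up. Not wanted in a kit: it stays where it stands.
- white_pot: White paint pot, a plain upright cylinder 44 mm across and 58 mm high, white with a white lid (top 16 mm) and a white band; about 0.1 kg. Origin at the centre of its underside, z up. Not wanted in a kit: it stays where it stands.
- amber_ink: Upright square amber ink bottle: body 40 x 40 mm and 56 mm high, with a round orange cap 26 mm across on top, 72 mm high in all; about 0.14 kg. Origin at the centre of its underside, z up, x and y square to its sides. Not wanted in a kit: it stays where it stands. (Unlisted equipment is fixed, beyond x = 0.77 m or over 0.5 m to the sides.)
- white_tray: White plastic kit tray lying loose on the counter, 96 mm (its x) by 188 mm (its y), rim and divider 20 mm high, walls 4 mm. Two square compartments, 88 x 88 mm inside, side by side along its y: their centres at y = -46 and +46 mm, x = 0, their floor 4 mm above the underside. Origin at the centre of its underside, z up; about 0.6 kg.
- green_tray: Green kit tray lying loose on the counter, 82 mm (its x) by 238 mm (its y), rim and dividers 20 mm high, walls 4 mm. Three square compartments, 74 x 74 mm inside, in a row along its y: their centres at y = -78, 0 and +78 mm, x = 0, their floor 4 mm above the underside. Origin at the centre of its underside, z up; about 0.6 kg.

How it is judged:
By the outcome, as a careful person would: the job done as asked, in the order asked, and still so for the second after the job is handed in, with the robot touching nothing.
It also fails if it takes over 134 s, if anything falls off the work surface, if the arm or the gripper's body presses on something with over 40 N, if the wrist force passes 120 N, or if a joint passes its speed limit or range.

## Robot

A 6-joint arm with a two-finger parallel gripper is mounted at the origin on the work surface. World frame = base frame: x ahead of the robot, y to its left, z up, the work surface at z = 0. Lengths are in m, angles in rad, forces in N, time in s.
With the tool pointing down it reaches from about 0.425 to 0.95 m from the base axis. Payload 3.5 kg.
Tool frame: the origin (TCP) lies on the centre line of the jaws, within the pads' length; the fingertips stand 14 mm ahead of it and the grasp point (between the pads) lies 5 mm behind it (tips_ahead is the distance from the TCP to the fingertips, in m); y points along the fingers, z is the direction in which the jaws open and shut, and the axes are right-handed (so a half turn about y gives the same grasp; the last joint's range is limited). The gripper opens to 85 mm and grips with 20 to 120 N. Pads are 22 mm wide; open, the fingers measure 114 mm over their backs; the gripper's body (76 mm by 85 mm) begins 54 mm behind the grasp point. The pads swing forward as they close: fully open they stand 13 mm farther back than shut.
Start: joints at [1.055, 0.286, 1.577, -0, 1.279, -0.15], TCP at [0.241, 0.63, 0.245] pointing down, gripper open.
Joint ranges: [-2.77, 2.77], [-0.9, 2.22], [0.21, 2.48], [-1.53, 4.67], [0.24, 2.81], [-2.84, 2.84]. Speed limits (rad/s): [2.79, 2.79, 3.14, 3.14, 3.14, 3.14].

## Interface

Orientations are given as a unit quaternion [x, y, z, w].
In Python, from plant import get_state, read_camera, sign_off, tips_ahead gives the robot as it stands.
- The arm moves only by the tool send_rows, never from a script. Its argument "plan" is a list of rows, each a list of 2 entries, a list of its own where there are three numbers: the shift along the tool's x, y, z in units of 12 cm (1.0 is 12 cm), then the turn, a rotation vector about the tool's x, y, z in units of 360 degrees (1.0 is 360 degrees). In form: [[[tx, ty, tz], [rx, ry, rz]], ...]. A call has 1 to 12 rows; each row shifts and turns the commanded pose from where the row before left it, along the tool's axes as they then stand; what a row does not reach is not made up. A row lasts 1/10 s, in which the tool goes at most 50 mm and 8.59 degrees, less where a joint would pass 70% of its speed; a pose out of reach is approached as far as the arm can. A call with a number of a shift or a turn outside -1 to 1 is refused whole. A call with a gripper value outside its range is refused whole. "gripper" is the closure, from 0 (fully open) to 1 (shut), set as the call begins (left out, the last holds). The fingers move at their own pace and stop on an object; "grip_force" is the grip in N (left out, the last holds). Time passes only in rows, so rows that do not move let the fingers close. It gives the time, the measured TCP pose, the force and the opening at its end, in the units of the state.
- get_state(): the state, without advancing time (a new reading comes with each control period).
- read_camera(name): name is "scene" or "top" or "wrist"; returns a dict with "img" (480x640x3 uint8, blue, green, red), "fx", "fy", "cx", "cy" (pixels), "world_from_camera" (4x4, takes a point from camera to world coordinates); the wrist camera has in their place "mount" (4x4, takes a point from camera to tool coordinates, whose origin is the TCP and whose axes are the tool frame's). Camera axes: x right, y down, z forward; pixel columns grow to the right and rows downward; lengths in m; the calibration is good to about 2 mm. The wrist camera is an equidistant fisheye: a pixel r from the principal point sees the ray r / f radians off the axis. A picture is of the moment at which its call begins: read the wrist's pose just before it. There is no depth.
- sign_off(): hands the job in, once; it reports no verdict.
The state is a dict: "time": time; "qpos": joint angles; "dq": joint speeds; "joint_efforts": joint torques, N m; "eef_pos": TCP position; "tcp_rot": TCP orientation; "contact_force": force on the tool from outside, world axes, zero at the start; "wrist_torque": the same for the moment, N m; "opening": opening from 0.0 (shut) to 1.0 (fully open).
Only numpy, scipy, OpenCV 4.12 (cv2) and the standard library are available. Lean on these libraries where they do the work, as an engineer would, in place of code of your own. Each camera call takes 0.05 s, during which the arm holds its last target. There are 200 camera calls.

## Working session

There is one attempt and no reset: what is moved stays moved. The work goes in short steps, Python scripts to look and compute and a tool call to move; the robot and the scene stay as the last step left them, time stands still between calls to the robot, and variables do not carry over. Pictures are saved under pics/ and viewed, about 12 in all and at most 16, crops included, and the job is handed in when it is done.

Besides the shell and the picture viewer there is one more tool, called after ">>>" as name(argument=value, ...) on one line, values as JSON. send_rows: Moves the arm, as the interface text tells. Its arguments: {"type":"object","properties":{"plan":{"type":"array"},"gripper":{"type":"number"},"grip_force":{"type":"number"}},"required":["plan"]}

```bash
ls; mkdir -p pics; python3 - <<'E'
from plant import *
import cv2
print(get_state(), tips_ahead)
for n in("top","scene"):
    c=read_camera(n); cv2.imwrite(f"pics/{n}0.png",c["img"]); print(n,c["fx"],c["fy"],c["cx"],c["cy"],c["world_from_camera"])
E
```

```text
pics
{'time': 0.0, 'qpos': array([ 1.05495863e+00,  2.87176713e-01,  1.57818314e+00, -2.23658213e-05,
        1.27858531e+00, -1.50009967e-01]), 'dq': array([ 7.37192582e-04,  1.22948714e-04,  8.41303302e-04,  7.18276014e-05,
       -3.56695419e-04,  1.04522675e-03]), 'joint_efforts': array([ 2.53840284e-03, -4.05977225e+01, -2.92632312e+01, -5.43109707e-05,
        5.85250804e-03,  9.43038202e-06]), 'eef_pos': array([0.2411346 , 0.62979106, 0.24393644]), 'tcp_rot': array([ 0.6960992 , -0.12888194,  0.12835261, -0.69452211]), 'contact_force': array([ 0.33882732, -0.38404271, -0.07302356]), 'wrist_torque': array([-0.05869602, -0.00645417,  0.04334872]), 'opening': 0.9994398783099147} 0.014
top 577.5618447434751 577.5618447434751 317.28724927422275 240.30009483840215 [[-0.01185924 -0.99691729  0.07755826  0.44589845]
 [-0.99973448  0.01335371  0.01877879  0.00191638]
 [-0.01975659 -0.07731496 -0.99681095  1.32422728]
 [ 0.          0.          0.          1.        ]]
scene 476.5069969608359 476.5069969608359 316.17850898733843 236.55694686823023 [[-0.48286416  0.73439816 -0.47697122  1.02433507]
 [ 0.87557223  0.3957648  -0.27702617  0.30815672]
 [-0.01467909 -0.55138876 -0.83411927  0.86261717]
 [ 0.          0.          0.          1.        ]]
```

View pics/top0.png

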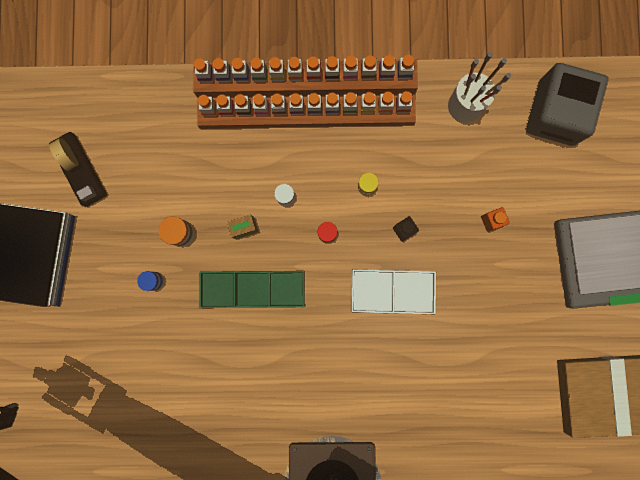

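View pics/scene0.png

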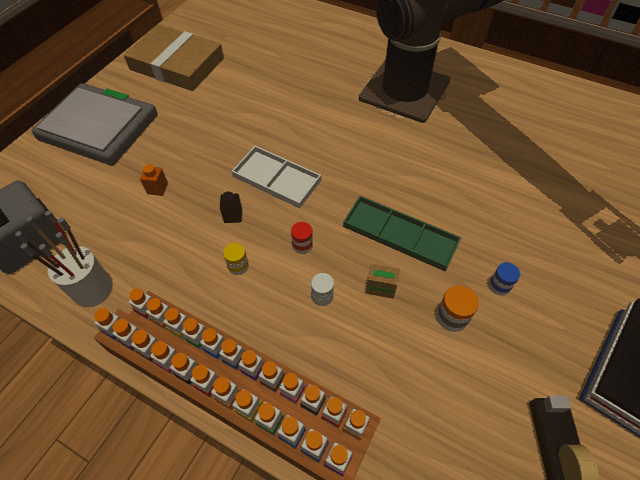

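```bash
cat > h.py <<'E'
import numpy as np, cv2
from plant import *
from scipy.spatial.transform import Rotation as R
def ray(c,px,s=None):
    if "mount" in c:
        u=np.array([px[0]-c["cx"],px[1]-c["cy"]])/c["fx"]; r=np.linalg.norm(u)+1e-9
        d=np.r_[np.sin(r)*u/r,np.cos(r)]
        T=np.eye(4);T[:3,:3]=R.from_quat(s["tcp_rot"]).as_matrix();T[:3,3]=s["eef_pos"];T=T@c["mount"]
    else:
        d=np.array([(px[0]-c["cx"])/c["fx"],(px[1]-c["cy"])/c["fy"],1]);T=c["world_from_camera"]
    return T[:3,3],T[:3,:3]@d
def onz(c,px,z,s=None):
    o,d=ray(c,px,s); return (o+d*(z-o[2])/d[2])[:2]
def mask(img,lo,hi): return cv2.inRange(cv2.cvtColor(img,cv2.COLOR_BGR2HSV),lo,hi)
def best(m,near=None,amin=60):
    cs=[k for k in cv2.findContours(m,cv2.RETR_EXTERNAL,cv2.CHAIN_APPROX_NONE)[0] if cv2.contourArea(k)>amin]
    if near is not None: cs.sort(key=lambda k:np.hypot(*(np.array(cv2.minAreaRect(k)[0])-near)))
    return cs
def plan(xy,z,yaw):
    """print tool-frame shift/turn to bring TCP to xy,z; yaw = direction of jaw axis (tool z) mod pi, pointing down"""
    s=get_state(); A=R.from_quat(s["tcp_rot"]).as_matrix()
    o=[]
    for y in(yaw,yaw+np.pi):
        zz=np.array([np.cos(y),np.sin(y),0]);yy=np.array([0,0,-1.]);B=np.c_[np.cross(yy,zz),yy,zz]
        o.append((R.from_matrix(A.T@B).as_rotvec()/2/np.pi,B))
    r,B=min(o,key=lambda k:np.linalg.norm(k[0])); dw=np.r_[xy,z]-s["eef_pos"]
    print("t",round(s["time"],2),"at",s["eef_pos"].round(4),"op",round(s["opening"],3),"q6",s["qpos"].round(2)[-1])
    print(" turn",r.round(4),"shift/12cm before turn",(A.T@dw/.12).round(3),"after turn",(B.T@dw/.12).round(3))
E
python3 - <<'E'
from h import *
for n in("top","scene"):
    c=read_camera(n); im=c["img"]
    hsv=cv2.cvtColor(im,cv2.COLOR_BGR2HSV)
    P={"top":dict(gesso=(173,230),blue=(149,281),red=(328,232),black=(405,228),stripe=(243,226),gtray=(252,289),wtray=(393,292),yellow=(368,183),white=(284,194)),
       "scene":dict(gesso=(460,300),blue=(507,273),red=(302,230),black=(231,205),stripe=(383,274),gtray=(400,232),wtray=(277,175),yellow=(235,250),white=(321,282))}[n]
    spec=dict(gesso=((5,170,120),(14,255,255),.075),blue=((105,120,60),(130,255,255),.058),red=((0,180,90),(4,255,255),.058),
      black=((0,0,0),(180,255,60),.06),stripe=((45,120,60),(80,255,255),.06),gtray=((45,60,20),(85,255,140),.02),wtray=((0,0,140),(180,50,255),.02),
      yellow=((22,150,120),(32,255,255),.058),white=((0,0,140),(180,50,255),.058))
    print(n)
    for k,(lo,hi,z) in spec.items():
        m=mask(im,lo,hi)
        if k=="gtray": m=cv2.morphologyEx(m,cv2.MORPH_CLOSE,np.ones((7,7)))
        cs=best(m,P[k],20)
        if not cs: print(k,"none");continue
        (ce,wh,a)=cv2.minAreaRect(cs[0]); bx=cv2.boxPoints((ce,wh,a))
        w=np.array([onz(c,q,z) for q in bx])
        print(k,np.round(ce,1),np.round(wh,1),"->",onz(c,ce,z).round(4), w.mean(0).round(4),"sides",np.hypot(*(w[1]-w[0])).round(3),np.hypot(*(w[2]-w[1])).round(3),"dir01",np.degrees(np.arctan2(*(w[1]-w[0])[::-1])).round(1))
s=get_state();c=read_camera("wrist");print(c["fx"],c["cx"],c["cy"],c["mount"])
print(R.from_quat(s["tcp_rot"]).as_matrix().round(3))
im=cv2.imread("pics/top0.png")
cv2.imwrite("pics/crop.png",np.vstack([cv2.resize(im[160:320,120:320],(800,640)[0:2] and (750,600),interpolation=cv2.INTER_CUBIC)]))
E
```

```text
top
gesso [172.3 229.8] [26.9 27.6] -> [0.5704 0.3419] [0.5705 0.342 ] sides 0.06 0.06 dir01 -45.1
blue [146.8 280.8] [17.7 18.4] -> [0.4602 0.4021] [0.4602 0.4021] sides 0.04 0.039 dir01 -45.2
red [327.  231.5] [19. 18.] -> [0.5636 0.0042] [0.5636 0.0042] sides 0.04 0.042 dir01 -90.8
black [405.1 228.4] [18.  20.2] -> [ 0.5678 -0.1672] [ 0.5678 -0.1672] sides 0.045 0.039 dir01 -57.1
stripe [240.4 225.3] [ 5.3 17.7] -> [0.5797 0.1949] [0.5797 0.1949] sides 0.039 0.012 dir01 -74.0
gtray [251.2 288.8] [ 35.9 105. ] -> [0.4396 0.1768] [0.4397 0.177 ] sides 0.238 0.081 dir01 -89.8
wtray [393.5 291.5] [43. 83.] -> [ 0.4299 -0.1432] [ 0.43   -0.1431] sides 0.186 0.096 dir01 -90.7
yellow [368. 182.] [18. 18.] -> [ 0.6723 -0.088 ] [ 0.6723 -0.088 ] sides 0.04 0.04 dir01 -90.9
white [284. 193.] [18. 18.] -> [0.6505 0.0983] [0.6506 0.0983] sides 0.04 0.04 dir01 -90.9
scene
gesso [236.6 383.6] [294.5  79.9] -> [0.8909 0.0714] [0.8887 0.049 ] sides 0.142 0.532 dir01 -166.4
blue [508. 272.] [18. 22.] -> [0.4611 0.4039] [0.4609 0.4039] sides 0.042 0.04 dir01 118.4
red [301. 230.] [16. 20.] -> [0.5
[... 347 characters left out ...]
-171.4
wtray [276.1 172.8] [81.5 34.6] -> [ 0.4309 -0.1398] [ 0.4297 -0.1429] sides 0.105 0.213 dir01 -165.4
yellow [233.5 251.5] [17. 21.] -> [ 0.6735 -0.0867] [ 0.6733 -0.0868] sides 0.042 0.04 dir01 118.3
white [322.  282.5] [19. 20.] -> [0.6507 0.1013] [0.6505 0.1012] sides 0.039 0.041 dir01 118.4
371.64829954431775 318.3864976343236 238.81224334799774 [[ 2.01663508e-03  9.53733502e-01  3.00646539e-01 -7.61254270e-02]
 [-1.68507062e-03 -3.00643482e-01  9.53735108e-01 -1.29857926e-01]
 [ 9.99996547e-01 -2.42994633e-03  1.00082011e-03  2.47849862e-04]
 [ 0.00000000e+00  0.00000000e+00  0.00000000e+00  1.00000000e+00]]
[[ 0.934 -0.001  0.358]
 [-0.358 -0.001  0.934]
 [-0.    -1.    -0.002]]
```

>>> send_rows(plan=[[[0,0,0],[0,0.0237,0]],[[0,0,0],[0,0.0237,0]],[[0,0,0],[0,0.0237,0]],[[0,0,0],[0,0.0237,0]],[[0,0,0],[0,0.0237,0]],[[0,0,0],[0,0.0237,0]],[[0,0,0],[0,0.0237,0]],[[0,0,0],[0,0.0237,0]],[[0,0,0],[0,0,0]],[[0,0,0],[0,0,0]]], gripper=0, grip_force=30)

```text
time: 1.25
eef_pos: [0.2414, 0.6303, 0.2452]
tcp_rot: [0.504, -0.496, 0.496, -0.504]
contact_force: [-0.7, 0.6, -0.4]
opening: 1.0
```

```bash
python3 -c "
from h import *
plan((.570,.342),.2,0)"
```

```text
t 1.25 at [0.2414 0.6303 0.2452] op 1.0 q6 1.04
 turn [0.     0.0027 0.    ] shift/12cm before turn [2.448 0.377 2.698] after turn [2.402 0.376 2.738]
```

>>> send_rows(plan=[[[0,0,0],[0,0.0027,0]],[[0.24,0.038,0.274],[0,0,0]],[[0.24,0.038,0.274],[0,0,0]],[[0.24,0.038,0.274],[0,0,0]],[[0.24,0.038,0.274],[0,0,0]],[[0.24,0.038,0.274],[0,0,0]],[[0.24,0.038,0.274],[0,0,0]],[[0.24,0.038,0.274],[0,0,0]],[[0.24,0.038,0.274],[0,0,0]],[[0.24,0.038,0.274],[0,0,0]],[[0.24,0.038,0.274],[0,0,0]],[[0,0,0],[0,0,0]]])

```text
time: 2.45
eef_pos: [0.5727, 0.3372, 0.1989]
tcp_rot: [0.498, -0.502, 0.503, -0.498]
contact_force: [0.1, -0.2, -0.1]
opening: 1.002
```

```bash
cat > look.py <<'E'
import sys
from h import *
s=get_state(); c=read_camera("wrist"); cv2.imwrite(f"pics/{sys.argv[1]}.png",c["img"])
S=dict(gesso=((5,170,120),(14,255,255),.075),blue=((105,120,60),(130,255,255),.058),red=((0,180,90),(4,255,255),.058),black=((0,0,0),(180,255,60),.072),stripe=((45,130,110),(80,255,255),.06))
for k in sys.argv[2:]:
    lo,hi,z=S[k]
    for q in best(mask(c["img"],lo,hi),None,300):
        ce,wh,a=cv2.minAreaRect(q); M=cv2.moments(q)
        w=np.array([onz(c,p,z,s) for p in q[:,0,:]]).astype(np.float32); (m,r)=cv2.minEnclosingCircle(w); rr=cv2.minAreaRect(w)
        print(k,np.round(ce),np.round(wh),"world circ",np.round(m,4),round(r,4),"rect",np.round(rr[0],4),np.round(rr[1],4),round(rr[2],1))
E
python3 look.py w1 gesso blue
python3 -c "
from h import *
plan((.570,.342),.2,0)"
```

```text
gesso [314. 226.] [81. 85.] world circ [0.5708 0.3431] 0.0307 rect [0.5706 0.3432] [0.06   0.0603] 78.9
blue [172. 147.] [54. 54.] world circ [0.4629 0.4043] 0.0235 rect [0.4624 0.4031] [0.0418 0.0455] 84.8
t 2.5 at [0.5709 0.3391 0.1991] op 1.001 q6 0.39
 turn [ 0.0001 -0.0011  0.0001] shift/12cm before turn [-0.024 -0.007 -0.008] after turn [-0.024 -0.007 -0.008]
```

View pics/w1.png

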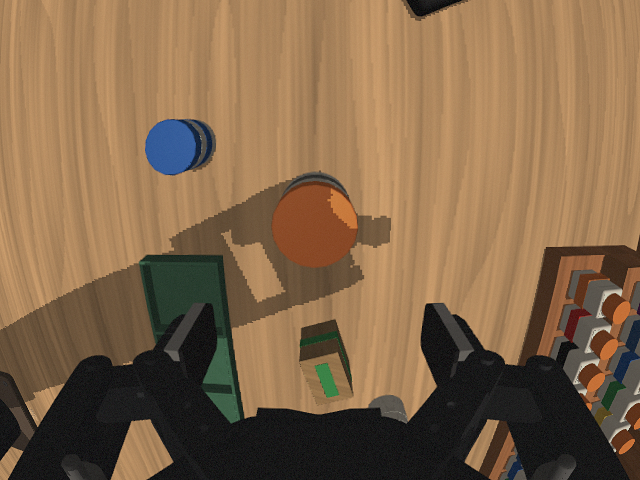

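>>> send_rows(plan=[[[0,0.25,0],[0,0,0]],[[0,0.25,0],[0,0,0]],[[0,0.25,0],[0,0,0]],[[0,0,0],[0,0,0]],[[0,0,0],[0,0,0]],[[0,0,0],[0,0,0]]])

```text
time: 3.1
eef_pos: [0.5702, 0.3424, 0.1123]
tcp_rot: [0.498, -0.5, 0.501, -0.501]
contact_force: [0.4, 0.6, 0.5]
opening: 0.999
```

```bash
python3 -c "
from h import *
plan((.5707,.3425),.046,0)"
```

```text
t 3.1 at [0.5702 0.3424 0.1123] op 0.999 q6 0.39
 turn [-0.0006 -0.0004 -0.0003] shift/12cm before turn [0.    0.553 0.002] after turn [-0.001  0.553  0.004]
```

Well centred; commands settle within a few mm after about 0.3 s. Descend and grip.

>>> send_rows(plan=[[[0,0.2,0],[0,0,0]],[[0,0.2,0],[0,0,0]],[[0,0.15,0],[0,0,0]],[[0,0,0],[0,0,0]],[[0,0,0],[0,0,0]],[[0,0,0],[0,0,0]]])

```text
time: 3.7
eef_pos: [0.5706, 0.3418, 0.0457]
tcp_rot: [0.498, -0.5, 0.501, -0.5]
contact_force: [0.9, 0.1, 1.0]
opening: 0.999
```

>>> send_rows(plan=[[[0,0,0],[0,0,0]],[[0,0,0],[0,0,0]],[[0,0,0],[0,0,0]],[[0,0,0],[0,0,0]],[[0,0,0],[0,0,0]],[[0,0,0],[0,0,0]],[[0,0,0],[0,0,0]],[[0,0,0],[0,0,0]]], gripper=1, grip_force=40)

```text
time: 4.5
eef_pos: [0.57, 0.3417, 0.0453]
tcp_rot: [0.499, -0.501, 0.501, -0.5]
contact_force: [-0.5, -0.8, 4.9]
opening: 0.722
```

>>> send_rows(plan=[[[0,-0.1,0],[0,0,0]],[[0,-0.2,0],[0,0,0]],[[0,-0.3,0],[0,0,0]],[[0,-0.3,0],[0,0,0]],[[0,-0.1,0],[0,0,0]],[[0,0,0],[0,0,0]],[[0,0,0],[0,0,0]],[[0,0,0],[0,0,0]]])

```text
time: 5.3
eef_pos: [0.5675, 0.3405, 0.1601]
tcp_rot: [-0.501, 0.502, -0.5, 0.497]
contact_force: [-0.4, -0.1, -4.3]
opening: 0.719
```

```bash
python3 -c "
from h import *
plan((.430,-.189),.15,0)"
```

```text
t 5.3 at [0.5675 0.3405 0.1601] op 0.719 q6 0.39
 turn [ 0.0009 -0.0005  0.0004] shift/12cm before turn [ 4.416  0.101 -1.131] after turn [ 4.413  0.084 -1.146]
```

>>> send_rows(plan=[[[0.2,0,-0.05],[0,0,0]],[[0.36,0,-0.09],[0,0,0]],[[0.36,0,-0.09],[0,0,0]],[[0.36,0,-0.09],[0,0,0]],[[0.36,0,-0.09],[0,0,0]],[[0.36,0,-0.09],[0,0,0]],[[0.36,0,-0.09],[0,0,0]],[[0.36,0,-0.09],[0,0,0]],[[0.36,0,-0.09],[0,0,0]],[[0.36,0,-0.09],[0,0,0]],[[0.36,0,-0.09],[0,0,0]],[[0.36,0,-0.1],[0,0,0]]])

```text
time: 6.5
eef_pos: [0.44, -0.1586, 0.162]
tcp_rot: [-0.499, 0.502, -0.5, 0.499]
contact_force: [0.3, -0.1, -3.8]
opening: 0.715
```

>>> send_rows(plan=[[[0.2,0,-0.06],[0,0,0]],[[0,0,0],[0,0,0]],[[0,0,0],[0,0,0]],[[0,0,0],[0,0,0]],[[0,0,0],[0,0,0]]])

```text
time: 7.0
eef_pos: [0.4343, -0.1803, 0.1631]
tcp_rot: [-0.5, 0.501, -0.5, 0.5]
contact_force: [0.2, 0.8, -4.2]
opening: 0.721
```

```bash
python3 look.py w2 gesso; python3 -c "
from h import *
plan((.430,-.189),.051,0)"
```

```text
gesso [470. 437.] [35. 22.] world circ [ 0.5756 -0.3586] 0.0283 rect [ 0.572  -0.3612] [0.0205 0.0554] 34.5
gesso [318. 348.] [129. 181.] world circ [ 0.4346 -0.2681] 0.0667 rect [ 0.4339 -0.2591] [0.1319 0.1134] 4.7
t 7.05 at [ 0.4345 -0.1804  0.1633] op 0.716 q6 -0.61
 turn [ 0.0001 -0.0002 -0.0001] shift/12cm before turn [ 0.072  0.936 -0.036] after turn [ 0.072  0.936 -0.037]
```

View pics/w2.png

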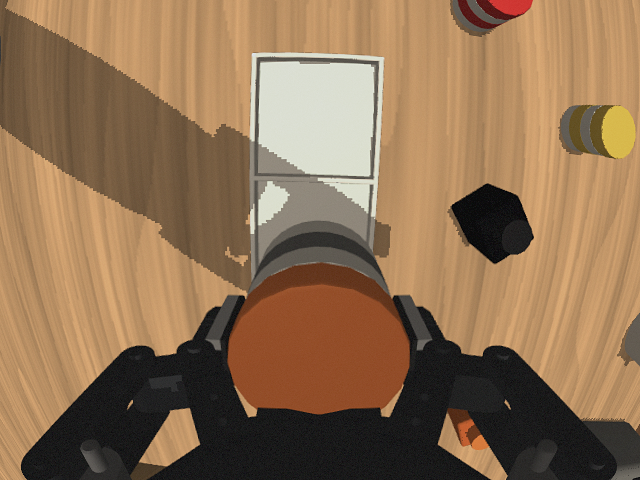

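>>> send_rows(plan=[[[0.036,0.1,-0.018],[0,0,0]],[[0.036,0.2,-0.018],[0,0,0]],[[0,0.1,0],[0,0,0]],[[0,0,0],[0,0,0]],[[0,0,0],[0,0,0]],[[0,0,0],[0,0,0]]])

```text
time: 7.65
eef_pos: [0.4308, -0.1905, 0.1167]
tcp_rot: [0.499, -0.5, 0.501, -0.499]
contact_force: [0.4, -0.0, -3.3]
opening: 0.712
```

```bash
python3 -c "
from h import *
c=read_camera('wrist');s=dict(eef_pos=np.array([.4345,-.1804,.1633]),tcp_rot=[-.5,.501,-.5,.5])
for p in((252,53),(383,57),(252,178),(377,180)): print(onz(c,p,.02,s).round(4))
plan((.430,-.189),.051,0)"
```

```text
[ 0.3873 -0.0475]
[ 0.4825 -0.0509]
[ 0.3857 -0.1413]
[ 0.479  -0.1432]
t 7.7 at [ 0.4308 -0.1905  0.1168] op 0.716 q6 -0.63
 turn [-0.0003 -0.0005  0.0002] shift/12cm before turn [-0.013  0.549 -0.008] after turn [-0.013  0.549 -0.007]
```

>>> send_rows(plan=[[[0,0.2,0],[0,0,0]],[[0,0.2,0],[0,0,0]],[[0,0.08,0],[0,0,0]],[[0,0,0],[0,0,0]],[[0,0,0],[0,0,0]],[[0,0.03,0],[0,0,0]],[[0,0.02,0],[0,0,0]],[[0,0.02,0],[0,0,0]],[[0,0,0],[0,0,0]],[[0,0,0],[0,0,0]]])

```text
time: 8.7
eef_pos: [0.43, -0.1901, 0.0497]
tcp_rot: [-0.499, 0.501, -0.501, 0.499]
contact_force: [0.7, -0.9, -4.1]
opening: 0.718
```

>>> send_rows(plan=[[[0,0.01,0],[0,0,0]],[[0,0,0],[0,0,0]],[[0,0,0],[0,0,0]]])

```text
time: 9.0
eef_pos: [0.4302, -0.1903, 0.0492]
tcp_rot: [0.499, -0.501, 0.501, -0.499]
contact_force: [-3.0, 1.4, 3.6]
opening: 0.716
```

>>> send_rows(plan=[[[0,0.01,0],[0,0,0]],[[0,0,0],[0,0,0]],[[0,0,0],[0,0,0]]])

```text
time: 9.3
eef_pos: [0.4303, -0.1904, 0.0492]
tcp_rot: [-0.499, 0.501, -0.5, 0.499]
contact_force: [-5.8, 4.3, 12.4]
opening: 0.718
```

>>> send_rows(plan=[[[0,-0.01,0],[0,0,0]],[[0,0,0],[0,0,0]],[[0,0,0],[0,0,0]],[[0,0,0],[0,0,0]],[[0,0,0],[0,0,0]],[[0,0,0],[0,0,0]]], gripper=0)

```text
time: 9.9
eef_pos: [0.43, -0.1901, 0.0484]
tcp_rot: [-0.499, 0.501, -0.501, 0.499]
contact_force: [0.1, -1.1, 0.9]
opening: 1.003
```

>>> send_rows(plan=[[[0,-0.1,0],[0,0,0]],[[0,-0.25,0],[0,0,0]],[[0,-0.3,0],[0,0,0]],[[0,-0.3,0],[0,0,0]],[[0,-0.25,0],[0,0,0]],[[-0.33,0,0.22],[0,0,0]],[[-0.33,0,0.22],[0,0,0]],[[-0.33,0,0.22],[0,0,0]],[[-0.33,0,0.22],[0,0,0]],[[-0.33,0,0.22],[0,0,0]],[[0,0,0],[0,0,0]],[[0,0,0],[0,0,0]]])

```text
time: 11.1
eef_pos: [0.5629, 0.0084, 0.1931]
tcp_rot: [0.5, -0.5, 0.5, -0.5]
contact_force: [-0.2, -0.5, -0.3]
opening: 1.001
```

```bash
python3 look.py w3 red; python3 -c "
from h import *
plan((.5645,.005),.2,0)"
```

```text
red [320. 235.] [54. 56.] world circ [0.5648 0.005 ] 0.022 rect [0.5649 0.0047] [0.0421 0.042 ] 89.8
t 11.15 at [0.5625 0.0075 0.1929] op 1.0 q6 -0.16
 turn [ 0.     -0.0004  0.0001] shift/12cm before turn [ 0.021 -0.059  0.017] after turn [ 0.021 -0.059  0.017]
```

View pics/w3.png

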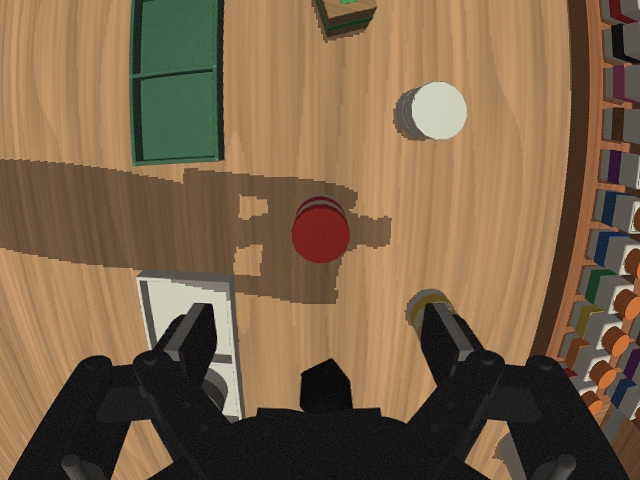

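>>> send_rows(plan=[[[0.02,0.2,0.018],[0,0,0]],[[0,0.3,0],[0,0,0]],[[0,0.25,0],[0,0,0]],[[0,0,0],[0,0,0]],[[0,0,0],[0,0,0]],[[0,0.2,0],[0,0,0]],[[0,0.2,0],[0,0,0]],[[0,0.12,0],[0,0,0]],[[0,0,0],[0,0,0]],[[0,0,0],[0,0,0]],[[0,0,0],[0,0,0]]])

```text
time: 12.25
eef_pos: [0.5662, 0.0047, 0.042]
tcp_rot: [0.499, -0.5, 0.502, -0.5]
contact_force: [0.6, 0.5, -0.0]
opening: 1.0
```

>>> send_rows(plan=[[[0,0,0],[0,0,0]],[[0,0,0],[0,0,0]],[[0,0,0],[0,0,0]],[[0,0,0],[0,0,0]],[[0,0,0],[0,0,0]],[[0,0,0],[0,0,0]],[[0,0,0],[0,0,0]],[[0,0,0],[0,0,0]],[[0,0,0],[0,0,0]],[[0,0,0],[0,0,0]]], gripper=1, grip_force=30)

```text
time: 13.25
eef_pos: [0.5654, 0.005, 0.0408]
tcp_rot: [0.499, -0.5, 0.501, -0.499]
contact_force: [-1.1, -0.4, 4.3]
opening: 0.511
```

>>> send_rows(plan=[[[0,-0.1,0],[0,0,0]],[[0,-0.2,0],[0,0,0]],[[0,-0.3,0],[0,0,0]],[[0,-0.3,0],[0,0,0]],[[0,-0.1,0],[0,0,0]],[[0,0,0],[0,0,0]],[[0,0,0],[0,0,0]],[[0,0,0],[0,0,0]]])

```text
time: 14.05
eef_pos: [0.5632, 0.0053, 0.1573]
tcp_rot: [-0.5, 0.502, -0.499, 0.498]
contact_force: [-0.2, -0.6, -0.5]
opening: 0.504
```

```bash
python3 -c "
from h import *
plan((.431,-.097),.044,0)"
```

```text
t 14.05 at [0.5632 0.0053 0.1573] op 0.504 q6 -0.17
 turn [ 0.0008 -0.0005 -0.0001] shift/12cm before turn [ 0.857  0.949 -1.094] after turn [ 0.853  0.944 -1.101]
```

>>> send_rows(plan=[[[0.17,0,-0.22],[0,0,0]],[[0.17,0,-0.22],[0,0,0]],[[0.17,0,-0.22],[0,0,0]],[[0.17,0,-0.22],[0,0,0]],[[0.17,0,-0.22],[0,0,0]],[[0,0,0],[0,0,0]],[[0,0,0],[0,0,0]],[[0,0.2,0],[0,0,0]],[[0,0.3,0],[0,0,0]],[[0,0.1,0],[0,0,0]],[[0,0,0],[0,0,0]],[[0,0,0],[0,0,0]]])

```text
time: 15.25
eef_pos: [0.4332, -0.0964, 0.0886]
tcp_rot: [0.499, -0.501, 0.501, -0.499]
contact_force: [1.1, 0.1, -0.1]
opening: 0.507
```

```bash
python3 -c "
from h import *
plan((.431,-.097),.0445,0)"
```

```text
t 15.25 at [ 0.4332 -0.0964  0.0886] op 0.507 q6 -0.45
 turn [-0.     -0.0004  0.    ] shift/12cm before turn [ 0.005  0.368 -0.019] after turn [ 0.005  0.368 -0.019]
```

>>> send_rows(plan=[[[0,0.15,-0.01],[0,0,0]],[[0,0.13,0],[0,0,0]],[[0,0.04,0],[0,0,0]],[[0,0,0],[0,0,0]],[[0,0.02,0],[0,0,0]],[[0,0.01,0],[0,0,0]],[[0,0.01,0],[0,0,0]],[[0,0,0],[0,0,0]],[[0,0,0],[0,0,0]]])

```text
time: 16.15
eef_pos: [0.4314, -0.0966, 0.0451]
tcp_rot: [0.499, -0.501, 0.501, -0.499]
contact_force: [0.6, -0.1, -0.6]
opening: 0.504
```

>>> send_rows(plan=[[[0,0.008,0],[0,0,0]],[[0,0,0],[0,0,0]],[[0,0,0],[0,0,0]]])

```text
time: 16.45
eef_pos: [0.4315, -0.0966, 0.0447]
tcp_rot: [-0.499, 0.501, -0.501, 0.499]
contact_force: [-1.6, 1.6, 4.9]
opening: 0.507
```

>>> send_rows(plan=[[[0,0,0],[0,0,0]],[[0,0,0],[0,0,0]],[[0,0,0],[0,0,0]],[[0,0,0],[0,0,0]],[[0,0,0],[0,0,0]],[[0,0,0],[0,0,0]],[[0,0,0],[0,0,0]]], gripper=0)

```text
time: 17.15
eef_pos: [0.4313, -0.0965, 0.0439]
tcp_rot: [-0.499, 0.501, -0.501, 0.499]
contact_force: [0.9, 0.3, 0.8]
opening: 1.003
```

>>> send_rows(plan=[[[0,-0.1,0],[0,0,0]],[[0,-0.25,0],[0,0,0]],[[0,-0.3,0],[0,0,0]],[[0,-0.3,0],[0,0,0]],[[0,-0.3,0],[0,0,0]],[[0,0,0],[0,0,0]],[[-0.2,0,0.2],[0,0,0]],[[-0.3,0,0.2],[0,0,0]],[[-0.37,0,0],[0,0,0]],[[-0.37,0,0],[0,0,0]],[[-0.37,0,0],[0,0,0]],[[-0.37,0,0],[0,0,0]]])

```text
time: 18.35
eef_pos: [0.4795, 0.1427, 0.194]
tcp_rot: [-0.499, 0.501, -0.501, 0.499]
contact_force: [0.1, -0.4, 0.7]
opening: 1.002
```

>>> send_rows(plan=[[[-0.36,0,0],[0,0,0]],[[-0.36,0,0],[0,0,0]],[[-0.36,0,0],[0,0,0]],[[-0.36,0,0],[0,0,0]],[[-0.36,0,-0.07],[0,0,0]],[[-0.36,0,-0.07],[0,0,0]],[[0,0,0],[0,0,0]],[[0,0,0],[0,0,0]],[[0,0,0],[0,0,0]]])

```text
time: 19.25
eef_pos: [0.4641, 0.3993, 0.1937]
tcp_rot: [0.499, -0.501, 0.501, -0.499]
contact_force: [0.1, -0.0, -0.6]
opening: 0.997
```

```bash
python3 look.py w4 blue stripe; python3 -c "
from h import *
plan((.462,.4035),.2,0)"
```

```text
blue [313. 223.] [58. 56.] world circ [0.4613 0.4045] 0.0226 rect [0.4609 0.4046] [0.0445 0.0417] 88.2
t 19.3 at [0.4643 0.399  0.1938] op 1.001 q6 0.55
 turn [ 0.0001 -0.0007  0.0001] shift/12cm before turn [-0.037 -0.052 -0.019] after turn [-0.037 -0.052 -0.019]
```

>>> send_rows(plan=[[[-0.044,0.2,-0.027],[0,0,0]],[[0,0.3,0],[0,0,0]],[[0,0.25,0],[0,0,0]],[[0,0,0],[0,0,0]],[[0,0,0],[0,0,0]],[[0,0.2,0],[0,0,0]],[[0,0.2,0],[0,0,0]],[[0,0.12,0],[0,0,0]],[[0,0,0],[0,0,0]],[[0,0,0],[0,0,0]],[[0,0,0],[0,0,0]]])

```text
time: 20.4
eef_pos: [0.4621, 0.4062, 0.0436]
tcp_rot: [0.498, -0.501, 0.501, -0.5]
contact_force: [1.3, -0.4, 0.6]
opening: 1.001
```

>>> send_rows(plan=[[[0,0,0],[0,0,0]],[[0,0,0],[0,0,0]],[[0,0,0],[0,0,0]],[[0,0,0],[0,0,0]],[[0,0,0],[0,0,0]],[[0,0,0],[0,0,0]],[[0,0,0],[0,0,0]],[[0,0,0],[0,0,0]],[[0,0,0],[0,0,0]],[[0,0,0],[0,0,0]]], gripper=1)

```text
time: 21.4
eef_pos: [0.4612, 0.4058, 0.0422]
tcp_rot: [0.499, -0.501, 0.501, -0.5]
contact_force: [-0.4, -0.8, 5.7]
opening: 0.508
```

>>> send_rows(plan=[[[0,-0.1,0],[0,0,0]],[[0,-0.2,0],[0,0,0]],[[0,-0.3,0],[0,0,0]],[[0,-0.3,0],[0,0,0]],[[0,-0.1,0],[0,0,0]],[[0,0,0],[0,0,0]],[[0,0,0],[0,0,0]],[[0,0,0],[0,0,0]]])

```text
time: 22.2
eef_pos: [0.4595, 0.4045, 0.1585]
tcp_rot: [-0.501, 0.501, -0.5, 0.497]
contact_force: [-0.1, 0.1, -1.4]
opening: 0.505
```

```bash
python3 -c "
from h import *
plan((.441,.255),.044,0)"
```

```text
t 22.2 at [0.4595 0.4045 0.1585] op 0.505 q6 0.56
 turn [ 0.0007 -0.0005  0.0004] shift/12cm before turn [ 1.244  0.958 -0.146] after turn [ 1.246  0.954 -0.154]
```

>>> send_rows(plan=[[[0.25,0,-0.03],[0,0,0]],[[0.25,0,-0.03],[0,0,0]],[[0.25,0,-0.03],[0,0,0]],[[0.25,0,-0.03],[0,0,0]],[[0.25,0,-0.03],[0,0,0]],[[0,0,0],[0,0,0]],[[0,0,0],[0,0,0]],[[0,0.2,0],[0,0,0]],[[0,0.3,0],[0,0,0]],[[0,0.1,0],[0,0,0]],[[0,0,0],[0,0,0]],[[0,0,0],[0,0,0]]])

```text
time: 23.4
eef_pos: [0.4429, 0.2562, 0.0901]
tcp_rot: [0.499, -0.501, 0.501, -0.5]
contact_force: [0.6, -0.2, -0.6]
opening: 0.508
```

```bash
python3 look.py w5; python3 -c "
from h import *
plan((.441,.255),.0462,0)"
```

```text
t 23.45 at [0.4434 0.2562 0.0908] op 0.508 q6 0.33
 turn [-0.0003 -0.0004 -0.0001] shift/12cm before turn [ 0.011  0.372 -0.021] after turn [ 0.01   0.372 -0.02 ]
```

View pics/w5.png

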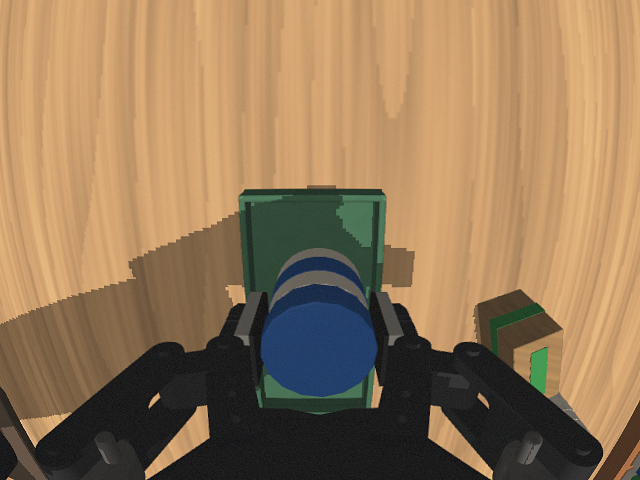

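>>> send_rows(plan=[[[0.01,0.15,-0.02],[0,0,0]],[[0,0.13,0],[0,0,0]],[[0,0.04,0],[0,0,0]],[[0,0,0],[0,0,0]],[[0,0.02,0],[0,0,0]],[[0,0.01,0],[0,0,0]],[[0,0.01,0],[0,0,0]],[[0,0,0],[0,0,0]],[[0,0,0],[0,0,0]]])

```text
time: 24.35
eef_pos: [0.4401, 0.2543, 0.0465]
tcp_rot: [0.499, -0.501, 0.501, -0.499]
contact_force: [0.4, -0.1, -0.4]
opening: 0.509
```

>>> send_rows(plan=[[[0,0.01,0],[0,0,0]],[[0,0,0],[0,0,0]],[[0,0,0],[0,0,0]]])

```text
time: 24.65
eef_pos: [0.4402, 0.2544, 0.0462]
tcp_rot: [-0.499, 0.501, -0.501, 0.499]
contact_force: [-2.1, -0.8, 5.2]
opening: 0.505
```

>>> send_rows(plan=[[[0,0,0],[0,0,0]],[[0,0,0],[0,0,0]],[[0,0,0],[0,0,0]],[[0,0,0],[0,0,0]],[[0,0,0],[0,0,0]],[[0,0,0],[0,0,0]],[[0,0,0],[0,0,0]]], gripper=0)

```text
time: 25.35
eef_pos: [0.44, 0.2543, 0.0451]
tcp_rot: [-0.499, 0.501, -0.501, 0.499]
contact_force: [-0.7, 0.5, -0.0]
opening: 1.0
```

>>> send_rows(plan=[[[0,-0.1,0],[0,0,0]],[[0,-0.25,0],[0,0,0]],[[0,-0.3,0],[0,0,0]],[[0,-0.3,0],[0,0,0]],[[0,-0.3,0],[0,0,0]],[[0,0,0],[0,0,0]],[[0.2,0,0.15],[0,0,0]],[[0.3,0,0.15],[0,0,0]],[[0.35,0,0.12],[0,0,0]],[[0.35,0,0.12],[0,0,0]],[[0.35,0,0.12],[0,0,0]],[[0.35,0,0.12],[0,0,0]]])

```text
time: 26.55
eef_pos: [0.5329, 0.0244, 0.1953]
tcp_rot: [-0.499, 0.501, -0.501, 0.499]
contact_force: [0.1, 0.7, -0.6]
opening: 1.001
```

>>> send_rows(plan=[[[0.35,0,0.1],[0,0,0]],[[0.35,0,0.1],[0,0,0]],[[0.35,0,0.1],[0,0,0]],[[0.35,0,0.1],[0,0,0]],[[0.2,0,0],[0,0,0]],[[0,0,0],[0,0,0]],[[0,0,0],[0,0,0]],[[0,0,0],[0,0,0]]])

```text
time: 27.35
eef_pos: [0.5799, -0.1649, 0.1949]
tcp_rot: [-0.499, 0.501, -0.5, 0.499]
contact_force: [-0.3, -0.5, -0.3]
opening: 1.001
```

```bash
python3 look.py w6; python3 -c "
from h import *
im=cv2.imread('pics/w6.png')[160:300,240:400]
cv2.imwrite('pics/w6c.png',cv2.resize(cv2.convertScaleAbs(im,alpha=2.5,beta=10),None,fx=4,fy=4))
plan((.57,-.167),.2,0)"
```

```text
t 27.4 at [ 0.58   -0.1647  0.1951] op 1.0 q6 -0.44
 turn [ 0.0001 -0.0003 -0.0001] shift/12cm before turn [ 0.019 -0.041 -0.083] after turn [ 0.019 -0.041 -0.083]
```

View pics/w6c.png

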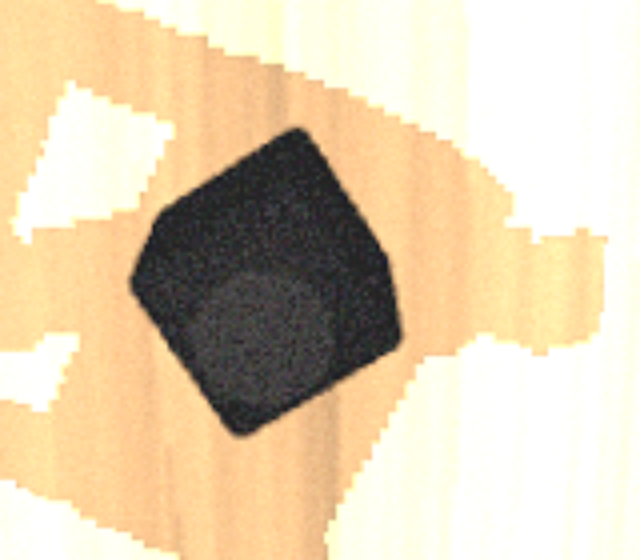

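```bash
python3 -c "
from h import *
s=get_state();c=read_camera('wrist')
f=lambda x,y,z:onz(c,(240+x/4,160+y/4),z,s)
print('cap',f(262,337,.072))
a,b,d=f(131,282,.056),f(240,437,.056),f(402,345,.056)
print('body',a,b,d,'ctr',(a+d)/2,'sides',np.linalg.norm(b-a),np.linalg.norm(d-b))
an=lambda v:np.degrees(np.arctan2(v[1],v[0]))
print(an(b-a),an(d-b)); g=[f(158,213,0),f(298,128,0),f(386,255,0)]
print('base',(g[0]+g[2])/2,an(g[1]-g[0]),an(g[2]-g[1]))
plan((.57,-.167),.2,np.radians(27))"
```

```text
cap [ 0.57148449 -0.17111393]
body [ 0.54622033 -0.16533844] [ 0.56628588 -0.19689905] [ 0.5976022  -0.17808929] ctr [ 0.57191126 -0.17171387] sides 0.03739917659980091 0.03653107106670347
-57.55268766540234 30.990601085838605
base [ 0.57146458 -0.17031241] 31.196732612945762 -55.969575735992656
t 27.45 at [ 0.5801 -0.1647  0.1951] op 0.998 q6 -0.44
 turn [ 0.     -0.0752 -0.0001] shift/12cm before turn [ 0.019 -0.041 -0.084] after turn [-0.021 -0.041 -0.084]
```

>>> send_rows(plan=[[[0.051,0,-0.071],[0,0,0]],[[0,0,0],[0,-0.0222,0]],[[0,0,0],[0,-0.0222,0]],[[0,0,0],[0,-0.0222,0]],[[0,0,0],[0,-0.0222,0]],[[0,0.2,0],[0,0,0]],[[0,0.3,0],[0,0,0]],[[0,0.2,0],[0,0,0]],[[0,0,0],[0,0,0]],[[0,0,0],[0,0,0]],[[0,0,0],[0,0,0]]])

```text
time: 28.55
eef_pos: [0.5728, -0.1727, 0.1134]
tcp_rot: [-0.618, 0.343, -0.345, 0.618]
contact_force: [0.4, -0.5, 0.7]
opening: 0.999
```

```bash
python3 -c "
from h import *
plan((.5715,-.1708),.040,np.radians(32))"
```

```text
t 28.55 at [ 0.5728 -0.1727  0.1134] op 0.999 q6 -1.02
 turn [-0.0003 -0.0006  0.0005] shift/12cm before turn [-0.021  0.612 -0.002] after turn [-0.019  0.612 -0.001]
```

>>> send_rows(plan=[[[-0.015,0.2,0],[0,0,0]],[[0,0.2,0],[0,0,0]],[[0,0.15,0],[0,0,0]],[[0,0.05,0],[0,0,0]],[[0,0,0],[0,0,0]],[[0,0,0],[0,0,0]],[[0,0,0],[0,0,0]]])

```text
time: 29.25
eef_pos: [0.5719, -0.1713, 0.041]
tcp_rot: [-0.618, 0.343, -0.345, 0.618]
contact_force: [-0.6, -0.2, 0.0]
opening: 1.001
```

>>> send_rows(plan=[[[0,0,0],[0,0,0]],[[0,0,0],[0,0,0]],[[0,0,0],[0,0,0]],[[0,0,0],[0,0,0]],[[0,0,0],[0,0,0]],[[0,0,0],[0,0,0]],[[0,0,0],[0,0,0]],[[0,0,0],[0,0,0]],[[0,0,0],[0,0,0]],[[0,0,0],[0,0,0]]], gripper=1)

```text
time: 30.25
eef_pos: [0.571, -0.1709, 0.0395]
tcp_rot: [-0.618, 0.344, -0.344, 0.618]
contact_force: [0.0, -0.4, 3.7]
opening: 0.468
```

>>> send_rows(plan=[[[0,-0.1,0],[0,0,0]],[[0,-0.2,0],[0,0,0]],[[0,-0.3,0],[0,0,0]],[[0,-0.3,0],[0,0,0]],[[0,-0.1,0],[0,0,0]],[[0,0,0],[0,0.0222,0]],[[0,0,0],[0,0.0222,0]],[[0,0,0],[0,0.0222,0]],[[0,0,0],[0,0.0222,0]],[[0,0,0],[0,0,0]],[[0,0,0],[0,0,0]],[[0,0,0],[0,0,0]]])

```text
time: 31.45
eef_pos: [0.5703, -0.1705, 0.1584]
tcp_rot: [-0.5, 0.501, -0.5, 0.5]
contact_force: [-0.0, 0.7, -1.2]
opening: 0.46
```

```bash
python3 -c "
from h import *
plan((.440,.177),.044,0)"
```

```text
t 31.45 at [ 0.5703 -0.1705  0.1584] op 0.46 q6 -0.46
 turn [ 0.0002 -0.0002 -0.0001] shift/12cm before turn [-2.894  0.956 -1.089] after turn [-2.896  0.954 -1.086]
```

>>> send_rows(plan=[[[-0.25,0,-0.09],[0,0,0]],[[-0.33,0,-0.125],[0,0,0]],[[-0.33,0,-0.125],[0,0,0]],[[-0.33,0,-0.125],[0,0,0]],[[-0.33,0,-0.125],[0,0,0]],[[-0.33,0,-0.125],[0,0,0]],[[-0.33,0,-0.125],[0,0,0]],[[-0.33,0,-0.125],[0,0,0]],[[-0.33,0,-0.12],[0,0,0]],[[0,0,0],[0,0,0]],[[0,0,0],[0,0,0]],[[0,0,0],[0,0,0]]])

```text
time: 32.65
eef_pos: [0.442, 0.1759, 0.1592]
tcp_rot: [0.499, -0.501, 0.501, -0.499]
contact_force: [-0.3, 0.2, -1.9]
opening: 0.462
```

```bash
python3 look.py w7; python3 -c "
from h import *
plan((.440,.177),.0435,0)"
```

```text
t 32.7 at [0.4422 0.1757 0.1592] op 0.465 q6 0.17
 turn [-0.     -0.0007  0.    ] shift/12cm before turn [-0.011  0.964 -0.018] after turn [-0.011  0.964 -0.018]
```

View pics/w7.png

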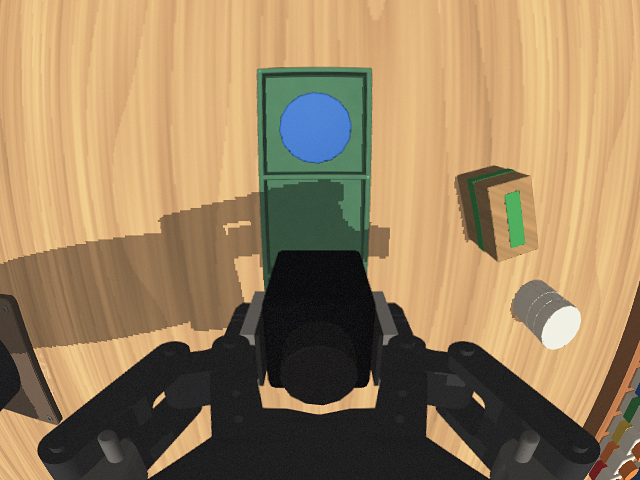

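Blue stands centred in its compartment (315,128); the bottle is square over the middle one. Lower it.

>>> send_rows(plan=[[[-0.01,0.2,-0.018],[0,0,0]],[[0,0.3,0],[0,0,0]],[[0,0.2,0],[0,0,0]],[[0,0.15,0],[0,0,0]],[[0,0.04,0],[0,0,0]],[[0,0,0],[0,0,0]],[[0,0,0],[0,0,0]],[[0,0.03,0],[0,0,0]],[[0,0.02,0],[0,0,0]],[[0,0,0],[0,0,0]],[[0,0,0],[0,0,0]]])

```text
time: 33.8
eef_pos: [0.4395, 0.1778, 0.0465]
tcp_rot: [0.499, -0.501, 0.501, -0.499]
contact_force: [-0.4, -0.6, -1.8]
opening: 0.462
```

>>> send_rows(plan=[[[0,0.01,0],[0,0,0]],[[0,0,0],[0,0,0]],[[0,0,0],[0,0,0]]])

```text
time: 34.1
eef_pos: [0.4395, 0.1778, 0.0451]
tcp_rot: [-0.499, 0.501, -0.501, 0.499]
contact_force: [-0.3, -0.5, -1.0]
opening: 0.46
```

>>> send_rows(plan=[[[0,0.01,0],[0,0,0]],[[0,0,0],[0,0,0]],[[0,0,0],[0,0,0]]])

```text
time: 34.4
eef_pos: [0.4394, 0.1777, 0.0439]
tcp_rot: [-0.499, 0.501, -0.501, 0.499]
contact_force: [-0.4, 1.2, -1.2]
opening: 0.465
```

>>> send_rows(plan=[[[0,0.006,0],[0,0,0]],[[0,0,0],[0,0,0]],[[0,0,0],[0,0,0]]])

```text
time: 34.7
eef_pos: [0.4396, 0.1778, 0.0435]
tcp_rot: [0.499, -0.501, 0.501, -0.499]
contact_force: [-1.2, 0.6, 1.6]
opening: 0.469
```

>>> send_rows(plan=[[[0,0,0],[0,0,0]],[[0,0,0],[0,0,0]],[[0,0,0],[0,0,0]],[[0,0,0],[0,0,0]],[[0,0,0],[0,0,0]],[[0,0,0],[0,0,0]],[[0,0,0],[0,0,0]]], gripper=0)

```text
time: 35.4
eef_pos: [0.4395, 0.1777, 0.0432]
tcp_rot: [-0.499, 0.501, -0.501, 0.499]
contact_force: [0.9, -0.9, -0.6]
opening: 1.001
```

>>> send_rows(plan=[[[0,-0.1,0],[0,0,0]],[[0,-0.25,0],[0,0,0]],[[0,-0.3,0],[0,0,0]],[[0,-0.3,0],[0,0,0]],[[0,-0.3,0],[0,0,0]],[[-0.03,0,0.23],[0,0,0]],[[-0.03,0,0.23],[0,0,0]],[[-0.03,0,0.23],[0,0,0]],[[-0.03,0,0.23],[0,0,0]],[[-0.03,0,0.23],[0,0,0]],[[0,0,0],[0,0,0]],[[0,0,0],[0,0,0]]])

```text
time: 36.6
eef_pos: [0.5774, 0.1952, 0.1935]
tcp_rot: [-0.499, 0.501, -0.501, 0.499]
contact_force: [-1.2, 0.9, -0.1]
opening: 0.995
```

```bash
python3 look.py w8 stripe; python3 -c "
from h import *
plan((.579,.196),.2,0)"
```

```text
t 36.65 at [0.5769 0.1953 0.1934] op 1.0 q6 0.16
 turn [ 0.0001 -0.0005  0.    ] shift/12cm before turn [-0.006 -0.055  0.018] after turn [-0.006 -0.055  0.018]
```

View pics/w8.png

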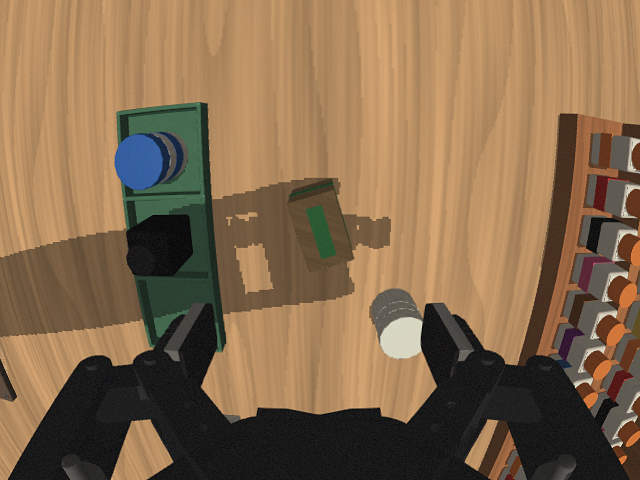

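```bash
python3 -c "
from h import *
s=get_state();c=read_camera('wrist')
q=best(mask(c['img'],(45,120,30),(85,255,255)),(321,232),100)[0]
w=np.array([onz(c,p,.06,s) for p in q[:,0,:]]).astype(np.float32); print('stripe',cv2.minAreaRect(q)[0],cv2.minAreaRect(w))
b=np.array([onz(c,p,.06,s) for p in((289,204),(339,190),(354,260),(310,272))]).astype(np.float32);print(b,cv2.minAreaRect(b),b.mean(0))
an=lambda v:np.degrees(np.arctan2(v[1],v[0]))
print(an(b[1]-b[0]),an(b[2]-b[3]),an(b[0]-b[3])-90,an(b[1]-b[2])-90)
plan((.579,.196),.2,0)"
```

```text
stripe (321.4561767578125, 231.54232788085938) ((0.5798835158348083, 0.19474296271800995), (0.011378051713109016, 0.039204519242048264), 16.84077262878418)
[[0.5563739  0.21609929]
 [0.5925156  0.22618076]
 [0.6044751  0.17255552]
 [0.5709699  0.16295113]] ((0.5817426443099976, 0.19456592202186584), (0.037521131336688995, 0.05526633560657501), 15.356443405151367) [0.5810836  0.19444667]
15.586067 15.9951515 15.356438 12.57235
t 36.7 at [0.5766 0.1953 0.1934] op 1.0 q6 0.16
 turn [ 0.0001 -0.0005  0.    ] shift/12cm before turn [-0.006 -0.055  0.02 ] after turn [-0.006 -0.055  0.02 ]
```

>>> send_rows(plan=[[[0,0,0.028],[0,0,0]],[[0,0,0],[0,-0.0222,0]],[[0,0,0],[0,-0.0222,0]],[[0,0.2,0],[0,0,0]],[[0,0.3,0],[0,0,0]],[[0,0.2,0],[0,0,0]],[[0,0,0],[0,0,0]],[[0,0,0],[0,0,0]],[[0,0,0],[0,0,0]]])

```text
time: 37.6
eef_pos: [0.5822, 0.1956, 0.1116]
tcp_rot: [-0.563, 0.426, -0.427, 0.565]
contact_force: [-0.1, 0.1, -0.3]
opening: 0.996
```

```bash
python3 -c "
from h import *
plan((.58,.195),.042,np.radians(16))"
```

```text
t 37.6 at [0.5822 0.1956 0.1116] op 0.996 q6 -0.12
 turn [-0.0006 -0.0005  0.0001] shift/12cm before turn [-0.001  0.58  -0.021] after turn [-0.001  0.58  -0.019]
```

>>> send_rows(plan=[[[0,0.2,-0.012],[0,0,0]],[[0,0.2,0],[0,0,0]],[[0,0.15,0],[0,0,0]],[[0,0.03,0],[0,0,0]],[[0,0,0],[0,0,0]],[[0,0,0],[0,0,0]],[[0,0,0],[0,0,0]]])

```text
time: 38.3
eef_pos: [0.5809, 0.1951, 0.0416]
tcp_rot: [-0.563, 0.426, -0.427, 0.565]
contact_force: [-0.7, -0.1, -0.4]
opening: 0.998
```

>>> send_rows(plan=[[[0,0,0],[0,0,0]],[[0,0,0],[0,0,0]],[[0,0,0],[0,0,0]],[[0,0,0],[0,0,0]],[[0,0,0],[0,0,0]],[[0,0,0],[0,0,0]],[[0,0,0],[0,0,0]],[[0,0,0],[0,0,0]],[[0,0,0],[0,0,0]],[[0,0,0],[0,0,0]],[[0,0,0],[0,0,0]]], gripper=1, grip_force=25)

```text
time: 39.4
eef_pos: [0.5797, 0.1949, 0.0399]
tcp_rot: [-0.564, 0.426, -0.427, 0.564]
contact_force: [0.1, -0.4, 2.8]
opening: 0.419
```

>>> send_rows(plan=[[[0,-0.1,0],[0,0,0]],[[0,-0.2,0],[0,0,0]],[[0,-0.3,0],[0,0,0]],[[0,-0.3,0],[0,0,0]],[[0,-0.1,0],[0,0,0]],[[0,0,0],[0,0.0222,0]],[[0,0,0],[0,0.0222,0]],[[0,0,0],[0,0,0]],[[0,0,0],[0,0,0]],[[0,0,0],[0,0,0]]])

```text
time: 40.4
eef_pos: [0.5791, 0.1948, 0.1588]
tcp_rot: [-0.5, 0.501, -0.5, 0.499]
contact_force: [-0.2, 0.1, -0.8]
opening: 0.418
```

```bash
python3 -c "
from h import *
plan((.440,.098),.046,0)"
```

```text
t 40.4 at [0.5791 0.1948 0.1588] op 0.418 q6 0.16
 turn [ 0.0002 -0.0002  0.    ] shift/12cm before turn [ 0.808  0.942 -1.157] after turn [ 0.807  0.94  -1.159]
```

>>> send_rows(plan=[[[0.16,0,-0.23],[0,0,0]],[[0.16,0,-0.23],[0,0,0]],[[0.16,0,-0.23],[0,0,0]],[[0.16,0,-0.23],[0,0,0]],[[0.17,0,-0.235],[0,0,0]],[[0,0,0],[0,0,0]],[[0,0,0],[0,0,0]],[[0,0,0],[0,0,0]],[[0,0,0],[0,0,0]]])

```text
time: 41.3
eef_pos: [0.4416, 0.0985, 0.16]
tcp_rot: [0.499, -0.5, 0.501, -0.5]
contact_force: [-0.3, 0.6, -0.8]
opening: 0.418
```

```bash
python3 look.py w9; python3 -c "
from h import *
plan((.440,.0985),.044,0)"
```

```text
t 41.35 at [0.4415 0.0985 0.1599] op 0.419 q6 -0.0
 turn [-0.0001 -0.0004 -0.    ] shift/12cm before turn [ 0.     0.966 -0.013] after turn [ 0.     0.966 -0.012]
```

View pics/w9.png

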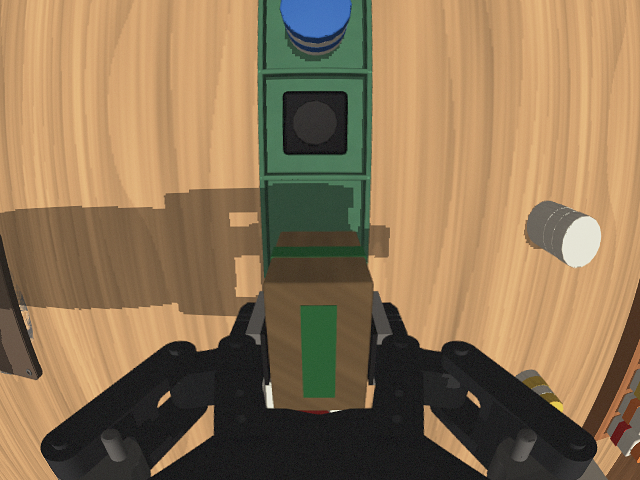

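```bash
python3 -c "
from h import *
s=get_state();c=read_camera('wrist')
for p in((315,179),(315,73)): print(onz(c,p,.02,s))
for p in((259,179),(371,179)): print(onz(c,p,.02,s))"
```

```text
[0.44004377 0.13657799]
[0.44045659 0.21404199]
[0.3988141  0.13714769]
[0.48118798 0.13668188]
```

>>> send_rows(plan=[[[0,0.2,-0.012],[0,0,0]],[[0,0.3,0],[0,0,0]],[[0,0.1,0],[0,0,0]],[[0,0,0],[0,0,0]],[[0,0,0],[0,0,0]],[[0,0,0],[0,0,0]]])

```text
time: 42.0
eef_pos: [0.4407, 0.0982, 0.0893]
tcp_rot: [0.498, -0.5, 0.502, -0.5]
contact_force: [0.2, -0.0, -0.4]
opening: 0.417
```

>>> send_rows(plan=[[[0,0.15,0],[0,0,0]],[[0,0.13,0],[0,0,0]],[[0,0.04,0],[0,0,0]],[[0,0,0],[0,0,0]],[[0,0,0],[0,0,0]],[[0,0.02,0],[0,0,0]],[[0,0.02,0],[0,0,0]],[[0,0,0],[0,0,0]],[[0,0,0],[0,0,0]]])

```text
time: 42.9
eef_pos: [0.4392, 0.0981, 0.0445]
tcp_rot: [-0.499, 0.501, -0.501, 0.499]
contact_force: [0.6, -0.4, -1.0]
opening: 0.416
```

>>> send_rows(plan=[[[0,0.01,0],[0,0,0]],[[0,0,0],[0,0,0]],[[0,0,0],[0,0,0]]])

```text
time: 43.2
eef_pos: [0.4394, 0.0982, 0.0438]
tcp_rot: [0.499, -0.501, 0.501, -0.499]
contact_force: [-2.3, -0.3, 4.8]
opening: 0.424
```

Contact; release, rise, move aside and check.

>>> send_rows(plan=[[[0,0,0],[0,0,0]],[[0,0,0],[0,0,0]],[[0,0,0],[0,0,0]],[[0,0,0],[0,0,0]],[[0,0,0],[0,0,0]],[[0,0,0],[0,0,0]],[[0,0,0],[0,0,0]]], gripper=0)

```text
time: 43.9
eef_pos: [0.4392, 0.0981, 0.0432]
tcp_rot: [-0.499, 0.501, -0.501, 0.499]
contact_force: [-1.0, -0.2, -0.7]
opening: 1.0
```

>>> send_rows(plan=[[[0,-0.1,0],[0,0,0]],[[0,-0.25,0],[0,0,0]],[[0,-0.3,0],[0,0,0]],[[0,-0.3,0],[0,0,0]],[[0,-0.3,0],[0,0,0]],[[0,-0.3,0],[0,0,0]],[[-0.3,0,0.05],[0,0,0]],[[-0.35,0,0.05],[0,0,0]],[[-0.35,0,0.05],[0,0,0]],[[-0.35,0,0],[0,0,0]],[[-0.35,0,0],[0,0,0]],[[-0.35,0,0],[0,0,0]]])

```text
time: 45.1
eef_pos: [0.4577, 0.3459, 0.2303]
tcp_rot: [0.499, -0.501, 0.501, -0.5]
contact_force: [1.0, -0.2, -0.1]
opening: 1.001
```

>>> send_rows(plan=[[[-0.35,0,0],[0,0,0]],[[-0.35,0,0],[0,0,0]],[[-0.35,0,0],[0,0,0]],[[-0.35,0,0],[0,0,0]],[[0,0,0],[0,0,0]],[[0,0,0],[0,0,0]],[[0,0,0],[0,0,0]],[[0,0,0],[0,0,0]]])

```text
time: 45.9
eef_pos: [0.4588, 0.5109, 0.2298]
tcp_rot: [0.499, -0.501, 0.501, -0.499]
contact_force: [-0.3, 0.4, -0.0]
opening: 0.999
```

```bash
python3 -c "
from h import *
a=read_camera('scene')['img'];t=read_camera('top')['img']
cv2.imwrite('pics/end.png',cv2.resize(a[120:330,100:560],(800,365),interpolation=cv2.INTER_CUBIC))
cv2.imwrite('pics/endt.png',cv2.resize(t[150:330,120:540],(800,343),interpolation=cv2.INTER_CUBIC))
print(get_state()['contact_force'],get_state()['time'],get_state()['eef_pos'])"
```

```text
[0.10196431 0.49881782 0.22387949] 46.0 [0.45888312 0.5110581  0.22977571]
```

View pics/end.png

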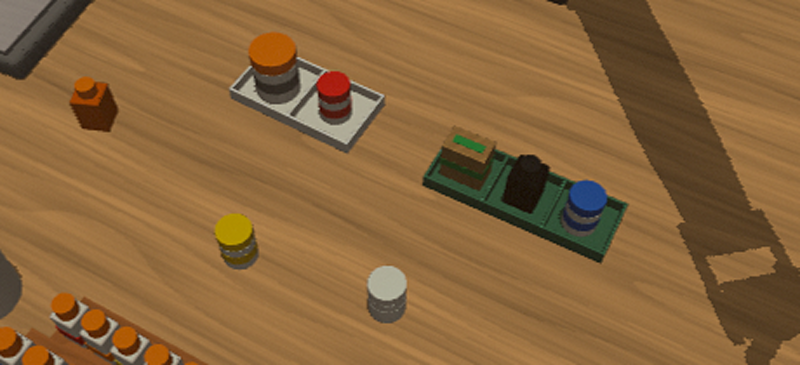

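View pics/endt.png

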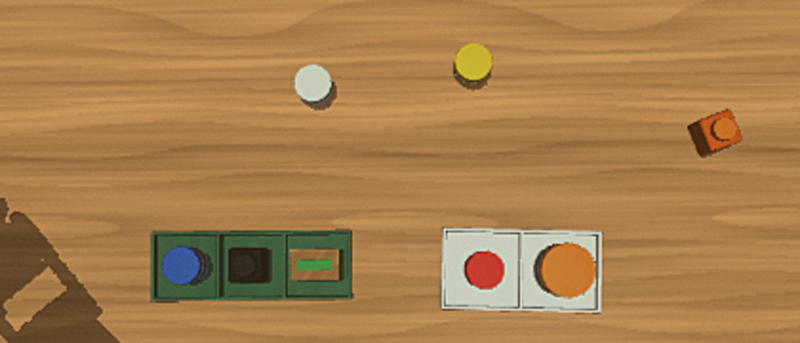

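Both final views show all five things upright, one to a compartment, with the yellow pot, white pot and amber bottle where they stood.

```bash
python3 -c "
from plant import *
print(sign_off())"
```

```text
the job is handed in; nothing more can be done
None
```

Both kits are made up and the job is handed in at about 46 s of the 134 s allowed. The gesso tub and red pot are in the white tray. The blue pot, black ink bottle and carton of nibs are in the green tray.

I placed them in the order listed, lowering each to light contact on its compartment floor before opening the gripper. The largest contact reading was about 14 N (the gesso tub).

After the last placement, the top and scene pictures showed each item upright in its own compartment. The yellow pot, white pot and amber bottle looked unmoved by eye; I did not re-measure them. The arm was clear of everything, reading no contact force beyond sensor noise. No check failed. The wrist view put the white tray about 2–4 mm off the top-camera estimate and turned by a degree or two, well within the compartment clearance.

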